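Seat the big vial in the heater block

ROBOT

A 6-joint arm with a two-finger parallel gripper is mounted at the origin on a cart in front of the work surface, level with it; the furniture and walls round the work are solid. World frame = base frame: x ahead of the robot, y to its left, z up, the work surface at z = 0. Lengths are in m, angles in rad, forces in N, time in s.
With the tool pointing down it reaches from about 0.35 to 1 m from the base axis. Payload 7.1 kg.
Tool frame: the origin (TCP) lies on the centre line of the jaws, within the pads' length; the fingertips stand 14 mm ahead of it and the grasp point (between the pads) lies 5 mm behind it; z points along the fingers, y is the line along which they close (so a half turn about z gives the same grasp; the last joint's range is limited). The gripper opens to 85 mm and grips with 20 to 120 N. Pads are 22 mm wide; open, the fingers measure 114 mm over their backs; the gripper's body (76 mm by 85 mm) begins 54 mm behind the grasp point. The pads swing forward as they close: fully open they stand 13 mm farther back than shut.
Start: joints at [-1.121, 0.423, 1.63, -0, 1.089, -0.019], TCP at [0.282, -0.558, 0.217] pointing down, gripper open.
Joint ranges: [-3, 3], [-0.9, 2.11], [0.09, 2.58], [-1.31, 4.45], [0.11, 2.69], [-2.54, 2.54]. Speed limits (rad/s): [2.39, 2.39, 3.01, 3.14, 3.14, 3.14].

INTERFACE

Orientations are given as a rotation vector (axis times angle).
In Python, from cell import r gives the robot as it stands. Calls block until the motion is done:
- r.reach(position, orientation): joint-space move of the TCP to a pose.
- r.move_linear(position, orientation=None, vel=0.15): straight line of the TCP; orientation=None keeps the orientation; vel is the mean speed in m/s.
- r.movej(angles): joint-space move.
- r.set_gripper(opening, grasp_force=None): finger opening in m; grasp_force is the grip in N (None keeps the last); returns when the fingers have stopped.
- r.hold(seconds).
- r.inverse_kinematics(position, orientation): joint angles nearest the present ones, or None.
- r.state(): the state.
- r.grab_frame(name): name is "scene" or "top"; returns the picture (480x640x3 uint8, red, green, blue); there is no depth.
- r.camera_model(name): a dict with "camera_matrix" (3x3 intrinsics, pixels), "k1" (the pictures are not rectified: a ray, as slopes to the right and down, at radius r is drawn at 1 + k1 r^2 times it, then the intrinsics apply), "rvec" (rotation vector, rad) and "tvec" (3), from world to camera coordinates, as OpenCV has them. Camera axes: x right, y down, z forward; pixel columns grow to the right and rows downward; lengths in m; the calibration is good to about 2 mm. A picture is of the moment at which its call begins. camera_model takes no time and is no camera call.
A pose or a line that the arm cannot do raises r.MotionError and nothing moves.
- r.finish_job(): hands the job in; it is judged then, once.
Trained networks look in the newest picture that a camera, given by its name, has taken for a name from the list of things; names that differ only in an ending like _2 or _b are one class to them, and where a whole thing is asked for, a point or a joint stands for the part that bears it (a point fixed in the world has none). Each returns a list of dicts, best first, with "p" (0 to 1); they miss things now and then, are a little off and sometimes report something else, mostly with a low value. They report only what shows in the picture. A call takes as long as a camera call.
- r.trace(query, camera): "pixels" (480x640 bool, what is visible of it) and "box" ([centre column, centre row, width, height] in pixels, round what is visible of it).
The state is a dict: "t": time; "joint_positions": joint angles; "qvel": joint speeds; "tau": joint torques, N m; "eef_pos": TCP position; "eef_rot": TCP orientation; "force": force on the tool from outside, world axes, zero at the start; "torque": the same for the moment, N m; "opening": finger opening in m; "finger_force": force on a finger pad.
Only numpy, scipy, OpenCV 4.12 (cv2) and the standard library are available. Lean on these libraries where they do the work, as an engineer would, in place of code of your own. Each camera call takes 0.05 s, during which the arm holds its last target. There are 200 camera calls.

TASK

Take the biggest of the vials and lower it straight down, upright, into the wide empty well of the block heater, holding it until its foot is well down in the well, so that it ends standing fully home on the well's floor. Leave the other vials standing where they are.

Things in the scene. Friction and masses are not known exactly. Their poses are not given: they have to be found in the camera images.
- big_vial: The biggest vial: clear glass, black screw cap, 70 mm tall, loose, light, standing upright on the bench. The body is 33 mm across; the cap, 29 mm across, is the top 14 mm. Origin: centre of its underside, z up its axis. An unlisted beaker, 42 mm across, 48 mm tall, stands 80 mm or more away (centre to centre).
- wide_well (a point): Mouth centre of the heater's empty wide well, 65 mm above the bench. The blind well is 45 mm across, 25 mm deep, sharp-rimmed, flat-floored, in an aluminium block 72 x 140 mm on a fixed white housing 118 x 150 mm, 30 mm high. z: up out of the well; y: along the row of wells, the narrow well lying 76 mm towards -y; x: across the row, away from the low display and knob at the front.
- slim_vial: A bystander: slimmer glass vial with black cap, 25 mm across and 62 mm tall, standing upright on the bench at least 80 mm from the big vial (centre to centre). Origin at the centre of its underside, z up its axis.
- seated_vial: A bystander: small glass vial with black cap, 27 mm across and 56 mm tall, already standing in the heater's narrow well, its top 31 mm above the block. Origin at the centre of its underside, z up its axis. Beyond the heater, 0.6 m and more ahead of the robot and to its left, stands a bulky white titrator 410 mm tall: swing the arm past in front of it.

How it is judged:
On the way:
1. the big vial, still held in the gripper, has its foot at least 12 mm down in the wide well (horizontal distance between big_vial and wide_well below 0.012 m and z of big_vial in the frame of wide_well below -0.012 m and contact force between the fingers and big_vial above 0.5 N), for 0.1 s.
At the end, for the whole second after the job is handed in: The big vial stands at rest in the wide well: its underside within 10 mm of the well's axis, at least 21 mm below the mouth (the floor is at 25 mm), its axis within 10 degrees of vertical (horizontal distance between big_vial and wide_well below 0.01 m and z of big_vial in the frame of wide_well below -0.021 m and angle between big_vial's own z axis and vertical below 0.17 rad and linear speed of big_vial below 0.02 m/s); the robot touches nothing.
It fails at once if the slim vial is moved more than 30 mm or tipped more than 20 degrees (angle between slim_vial's own z axis and vertical above 0.35 rad or distance of slim_vial from where it was at the start of the episode above 0.03 m).
It fails at once if the small vial in the narrow well is moved more than 30 mm or tipped more than 20 degrees (angle between seated_vial's own z axis and vertical above 0.35 rad or distance of seated_vial from where it was at the start of the episode above 0.03 m).
It also fails if it takes over 42 s, if anything falls off the work surface, if the arm or the gripper's body presses on something with over 40 N, if the wrist force passes 120 N, or if a joint passes its speed limit or range.

## Working session

There is one attempt and no reset: what is moved stays moved. The work goes in short steps, each a Python script; the robot and the scene stay as the last script left them, time stands still between calls to the robot, and variables do not carry over. Pictures are saved under pics/ and viewed, at most 10 in all, crops included, and the job is handed in when it is done.

```bash
ls; mkdir -p pics; python3 - <<'E'
from cell import r
import cv2,numpy as np
for c in ("scene","top"):
    im=r.grab_frame(c); cv2.imwrite(f"pics/{c}0.png",im[:,:,::-1])
    m=r.camera_model(c); R=cv2.Rodrigues(np.array(m["rvec"],float))[0]
    print(c,m["camera_matrix"],m["k1"],"pos",-R.T@np.array(m["tvec"]),"fwd",R[2])
    for q in ("big_vial","slim_vial","seated_vial","wide_well"):
        try: print(q,[(round(d["p"],2),np.round(d["box"])) for d in r.trace(q,c)[:3]])
        except Exception as e: print(q,e)
print(r.state())
E
```

```text
pics
scene [[530.6631716    0.         313.22733563]
 [  0.         530.6631716  240.25363235]
 [  0.           0.           1.        ]] 0.002473254349242403 pos [0.19882576 0.40057121 0.61766089] fwd [ 0.37050751 -0.67902997 -0.6337527 ]
big_vial [(0.61, array([381., 194.,  21.,  36.]))]
slim_vial [(0.97, array([352., 254.,  19.,  39.]))]
seated_vial [(0.65, array([275., 267.,  15.,  22.]))]
wide_well [(0.87, array([270., 314., 111., 114.]))]
top [[589.17843708   0.         323.87766627]
 [  0.         589.17843708 236.95508327]
 [  0.           0.           1.        ]] -0.07393948006975774 pos [ 0.39067728 -0.17152635  0.98027585] fwd [ 0.15849196 -0.00923296 -0.9873171 ]
big_vial [(0.81, array([468., 263.,  33.,  25.])), (0.34, array([358., 279.,  14.,  17.]))]
slim_vial [(0.51, array([359., 279.,  18.,  21.]))]
seated_vial [(0.57, array([270., 240.,  21.,  25.]))]
wide_well [(0.9, array([248., 258., 104.,  86.]))]
{'t': 0.5, 'joint_positions': array([-1.12099682e+00,  4.23121825e-01,  1.62992505e+00, -5.09256788e-06,
        1.08859926e+00, -1.89903858e-02]), 'qvel': array([ 1.64715521e-04, -2.04692515e-03, -3.50521442e-04, -4.82786891e-04,
        1.19807498e-03,  6.76583523e-05]), 'tau': array([-7.07209001e-04, -5.56891215e+01, -2.81902671e+01, -5.05310413e-05,
        1.76342201e-03,  4.09082884e-05]), 'eef_pos': array([ 0.28239193, -0.55752854,  0.21669556]), 'eef_rot': array([-3.05563520e+00, -7.29640797e-01,  2.48800794e-05]), 'force': array([0.02085014, 0.82733576, 0.24641467]), 'torque': array([-0.02353216, -0.02360158,  0.01716279]), 'finger_force': 0.0, 'opening': 0.08506535180844192}
```

View pics/scene0.png

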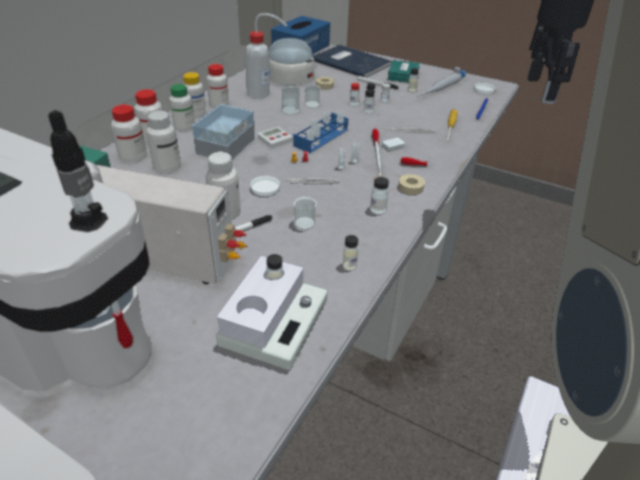

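View pics/top0.png

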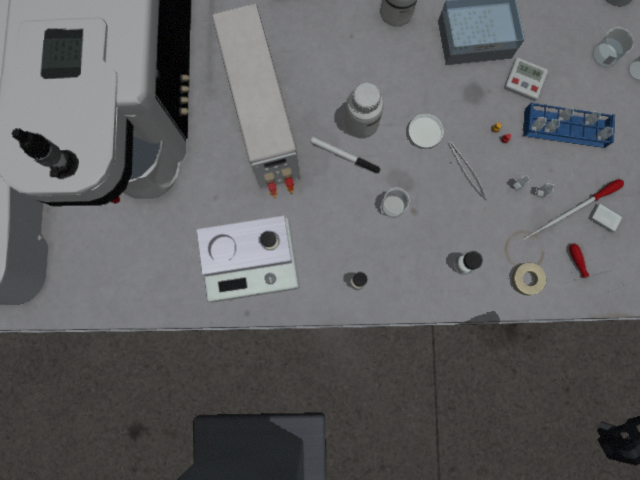

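The scene view shows the big vial at (379,196), slim vial at (350,254), seated vial at (274,266) and well at (252,305). In the top view they are at (468,263), (359,280), (269,240) and (222,248). The network boxes agree, so next I'll fit the positions.

```bash
cat > h.py <<'E'
import cv2,numpy as np
from scipy.optimize import least_squares
from cell import r
def proj(P,c):
    m=r.camera_model(c); R=cv2.Rodrigues(np.array(m["rvec"],float))[0]
    q=np.asarray(P)@R.T+np.array(m["tvec"]); s=q[:,:2]/q[:,2:]
    s=s*(1+m["k1"]*(s**2).sum(1,keepdims=True)); K=np.array(m["camera_matrix"])
    return s*[K[0,0],K[1,1]]+K[:2,2]
def ray(px,c,z):
    f=lambda p: (proj(np.array([[p[0],p[1],z]]),c)[0]-px)
    return least_squares(f,[.5,-.2]).x
def circ(x,y,z,rad,n=60):
    a=np.linspace(0,2*np.pi,n); return np.c_[x+rad*np.cos(a),y+rad*np.sin(a),np.full(n,z)]
def box(P):
    lo,hi=P.min(0),P.max(0); return np.r_[(lo+hi)/2,hi-lo]
def vial(x,y,rad,h,z0=0): return np.r_[circ(x,y,z0,rad),circ(x,y,z0+h-.014,rad),circ(x,y,z0+h,rad-.002)]
E
python3 - <<'E'
from h import *
S={}
for c in ("scene","top"):
    im=r.grab_frame(c); S[c]=im
    for q,rad,h,z0 in (("big_vial",.0165,.07,0),("slim_vial",.0125,.062,0),("seated_vial",.0135,.031,.065)):
        d=r.trace(q,c)
        if not d: print(c,q,'none'); continue
        b=np.array(d[0]["box"])
        s=least_squares(lambda p:(box(proj(vial(*p,rad,h,z0),c))-b)[:2],ray(b[:2],c,z0+h/2))
        print(c,q,d[0]["p"],np.round(s.x,4),"size got",b[2:],"model",np.round(box(proj(vial(*s.x,rad,h,z0),c))[2:],1))
for c,p in (("scene",(252,306)),("top",(222,248))): print("well",c,ray(p,c,.065))
for c,p in (("scene",(281,261)),("top",(269,240))): print("seatedtop",c,ray(p,c,.096))
tiles=[]
for c,u,v in (("scene",255,300),("top",235,250),("scene",380,195),("top",468,262)):
    k=S[c][v-35:v+35,u-45:u+45]; tiles.append(cv2.resize(k,None,fx=4.2,fy=4.2,interpolation=cv2.INTER_CUBIC))
cv2.imwrite("pics/z.png",np.vstack([np.hstack(tiles[:2]),np.hstack(tiles[2:])])[:,:,::-1])
E
```

```text
scene big_vial 0.77 [ 0.4978 -0.414 ] size got [20.6 37.5] model [19.7 38.8]
scene slim_vial 0.9 [ 0.4708 -0.2308] size got [21.6 37.5] model [16.4 36.5]
scene seated_vial 0.63 [ 0.5328 -0.0892] size got [20.3 29.2] model [18.2 26.5]
top big_vial 0.78 [ 0.4942 -0.4134] size got [28.8 23.7] model [29.5 24. ]
top slim_vial 0.77 [ 0.4734 -0.2333] size got [18.6 19.9] model [17.2 17.9]
top seated_vial 0.86 [ 0.5312 -0.0946] size got [19.7 21.6] model [18.3 19. ]
well scene [ 0.52409379 -0.01843523]
well top [ 0.52303455 -0.01976214]
seatedtop scene [ 0.52090154 -0.09184485]
seatedtop top [ 0.52950522 -0.09635862]
```

View pics/z.png

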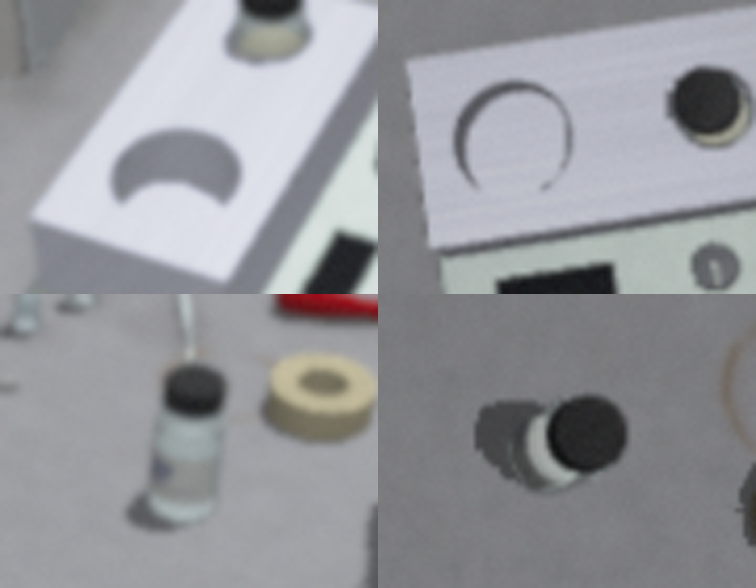

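```bash
cat >> h.py <<'E'
from scipy.spatial.transform import Rotation as Ro
def down(yaw): # tool y along (cos yaw, sin yaw)
    y=np.array([np.cos(yaw),np.sin(yaw),0]); z=np.array([0,0,-1.]); return Ro.from_matrix(np.c_[np.cross(y,z),y,z]).as_rotvec()
E
python3 - <<'E'
from h import *
def res(p):
    a=proj(circ(*p,.065,.0225),"scene"); b=proj(circ(*p,.065,.0225),"top")
    return [a[:,0].min()-236.4,a[:,0].max()-267.6,a[:,1].min()-295.4,b[:,0].min()-208.5,b[:,0].max()-236.3,b[:,1].min()-234.2]
s=least_squares(res,[.523,-.019]); print("well",s.x,np.round(s.fun,1))
print("cap top",ray((472.9,260.2),"top",.07))
# block front edge, top camera (height .065)
a=ray((190+52/4.2,215+249/4.2),"top",.065);b=ray((190+378/4.2,215+205/4.2),"top",.065); d=a-b
print("yaw of heater y - 90:",np.degrees(np.arctan2(d[1],d[0]))-90)
for yaw in (np.radians(5),np.radians(185)):
  for p in ([.496,-.4137,.041],[.496,-.4137,.2],[.523,-.019,.2],[.523,-.019,.08]):
    q=r.inverse_kinematics(p,down(yaw)); print(np.round(np.degrees(yaw)),p,None if q is None else np.round(q,2))
E
```

```text
well [ 0.52365134 -0.01931646] [ 0.3  0.9 -0.9 -1.  -0.3 -0.7]
cap top [ 0.49559666 -0.4125043 ]
yaw of heater y - 90: 6.698313116623353
5.0 [0.496, -0.4137, 0.041] [-0.71  0.68  1.67 -0.    0.8  -0.8 ]
5.0 [0.496, -0.4137, 0.2] [-0.71  0.47  1.59 -0.    1.08 -0.8 ]
5.0 [0.523, -0.019, 0.2] [-0.06  0.3   1.87 -0.    0.98 -0.15]
5.0 [0.523, -0.019, 0.08] [-0.06  0.48  1.94 -0.    0.72 -0.15]
185.0 [0.496, -0.4137, 0.041] [-0.71  0.68  1.67 -0.    0.8   2.34]
185.0 [0.496, -0.4137, 0.2] [-0.71  0.47  1.59 -0.    1.08  2.34]
185.0 [0.523, -0.019, 0.2] None
185.0 [0.523, -0.019, 0.08] None
```

```bash
python3 - <<'E'
from h import *
o=down(np.radians(6))
r.reach([.496,-.413,.2],o); print(r.state()["t"])
r.move_linear([.496,-.413,.042],vel=.1)
print(r.state()["force"])
r.set_gripper(0.025,30); s=r.state(); print(s["opening"],s["finger_force"],s["force"])
r.move_linear([.496,-.413,.21],vel=.1)
s=r.state(); print(s["t"],s["opening"],s["finger_force"],s["eef_pos"])
r.reach([.5237,-.0193,.21],o); s=r.state(); print(s["t"],s["opening"],s["finger_force"],s["eef_pos"])
S=[r.grab_frame(c) for c in("scene","top")]
for c in("scene","top"):
    for d in r.trace("big_vial",c)[:2]: print(c,d["p"],d["box"],np.round(box(proj(vial(.5237,-.0193,.0165,.07,.168),c)),1))
cv2.imwrite("pics/h.png",np.vstack([cv2.resize(S[0][150:350,150:400],(750,600))])[:,:,::-1])
E
```

```text
1.9083
[-0.55657021  0.90545617  0.53339562]
0.027510185242459996 29.443175196647644 [-1.57965379 -0.40408962  2.6707528 ]
6.0333 0.02717558511216842 29.540924727916718 [ 0.49570532 -0.4127448   0.2092665 ]
7.5 0.02719662432800396 29.54480230808258 [ 0.52407789 -0.02006296  0.21008244]
scene 0.73 [248.2, 229.5, 29.2, 56.8] [246.6 229.6  28.9  59. ]
top 0.77 [213.6, 235.6, 16.0, 24.7] [204.8 233.2  33.1  31.4]
```

View pics/h.png

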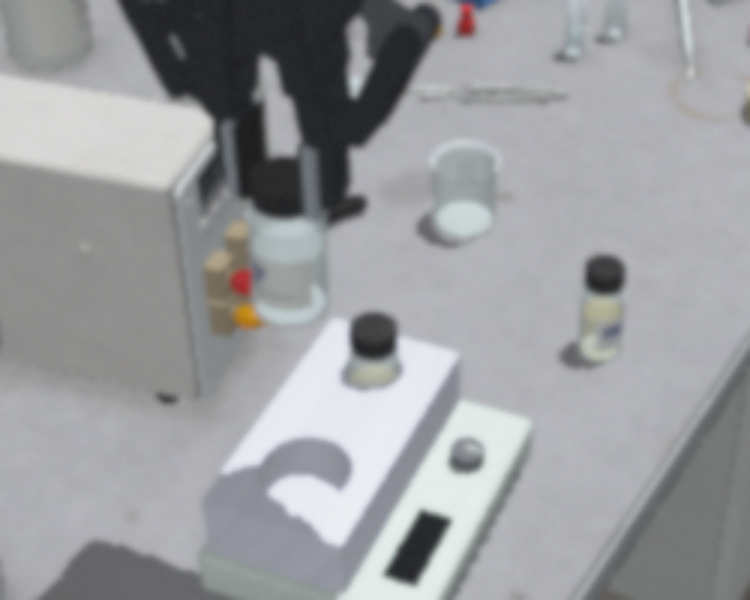

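The vial hangs upright. Its sides sit at u≈233–259 in the scene picture (model centre 246.6), and the fingers are on the cap. I'll lower it to just above the mouth and check.

```bash
python3 - <<'E'
from h import *
r.move_linear([.5237,-.0193,.118],vel=.08); s=r.state(); print(s["t"],s["eef_pos"],s["finger_force"])
S=[r.grab_frame(c) for c in("scene","top")]
a=cv2.resize(S[0][230:350,195:320],(600,576),interpolation=cv2.INTER_CUBIC)
f=lambda P:[((np.array(P)-[195,230]+.5)*4.8).astype(np.int32)]
for z,rad,col in((.065,.0225,(255,0,0)),(.076,.0165,(0,255,0))):
    cv2.polylines(a,f(proj(circ(.5237,-.0193,z,rad),"scene")),True,col,1)
cv2.imwrite("pics/m.png",a[:,:,::-1])
E
```

```text
9.0 [ 0.52413668 -0.01933044  0.11850091] 29.54536736011505
```

View pics/m.png

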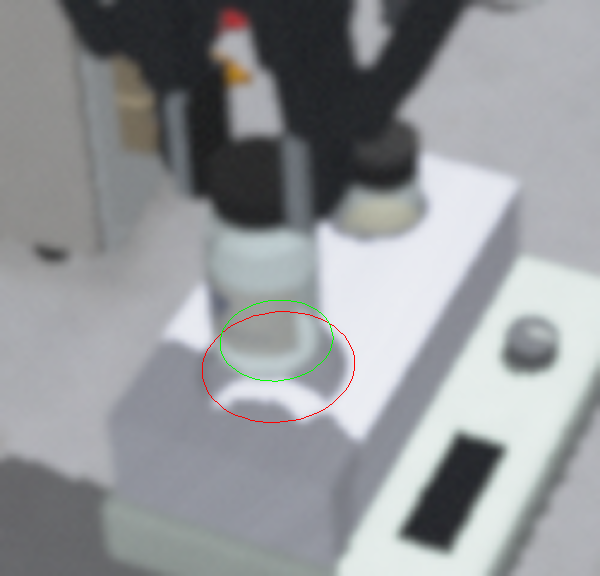

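The vial's foot (about (265,378) in the crop) sits about 2 mm image-left of its model, relative to the well. I'll correct by (-1.8, -1) mm and lower while watching the force.

```bash
python3 - <<'E'
from h import *
x,y=.5219,-.0203
r.move_linear([x,y,.118],vel=.05); f0=r.state()["force"]
for z in np.r_[np.arange(.112,.084,-.004),np.arange(.086,.078,-.001)]:
    r.move_linear([x,y,z],vel=.03); s=r.state(); f=s["force"]-f0
    print(round(s["t"],2),np.round(s["eef_pos"],4),np.round(f,1),round(s["finger_force"],1))
    if np.linalg.norm(f)>5: break
S=r.grab_frame("scene")
cv2.imwrite("pics/n.png",cv2.resize(S[230:350,195:320],(600,576),interpolation=cv2.INTER_CUBIC)[:,:,::-1])
E
```

```text
9.7 [ 0.5217 -0.0203  0.1116] [-0.3  0.7  1.8] 29.5
9.98 [ 0.5217 -0.0203  0.1077] [0.  0.8 1.3] 29.5
10.27 [ 0.5217 -0.0203  0.1038] [-0.7  0.3  0.2] 29.5
10.55 [ 0.5217 -0.0203  0.0997] [-0.6 -0.2  0.7] 29.5
10.83 [ 0.5217 -0.0203  0.0958] [-0.4  0.5  1. ] 29.5
11.12 [ 0.5217 -0.0203  0.0918] [-0.1  0.6  1.3] 29.5
11.4 [ 0.5217 -0.0203  0.0877] [-0.7 -0.3  1.9] 29.6
11.65 [ 0.5218 -0.0203  0.0859] [-0.5 -0.6  0.5] 29.6
11.9 [ 0.5219 -0.0203  0.085 ] [0.5 0.2 1.7] 29.6
12.15 [ 0.5219 -0.0203  0.0839] [-1.   0.3  1.9] 29.6
12.4 [ 0.5219 -0.0203  0.0829] [-1.5 -0.2  1. ] 29.6
12.65 [ 0.5221 -0.0203  0.0822] [-0.5  0.1  3.8] 29.8
12.9 [ 0.5225 -0.0203  0.0821] [-3.   0.3 13.4] 30.6
```

View pics/n.png

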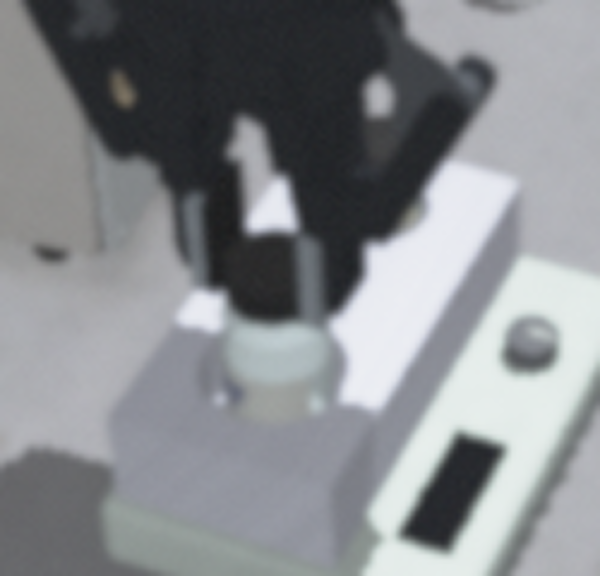

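The vial is down in the well, and contact came at exactly the expected floor height (TCP z = 0.082). Release and withdraw.

```bash
python3 - <<'E'
from h import *
r.hold(.2)
r.move_linear([.5219,-.0203,.083],vel=.02)
r.set_gripper(.06); s=r.state(); print(s["opening"],s["force"])
r.move_linear([.5219,-.0203,.2],vel=.08)
r.reach([.45,-.3,.3],down(np.radians(6))); r.hold(.3)
S=r.grab_frame("scene"); T=r.grab_frame("top"); print(r.state()["t"])
k=lambda I,u,v:cv2.resize(I[v-60:v+60,u-45:u+45],(375,500),interpolation=cv2.INTER_CUBIC)
a=np.hstack([k(S,260,290),k(T,235,250)])
cv2.imwrite("pics/e.png",a[:,:,::-1])
for c in("scene","top"):
    for d in r.trace("big_vial",c)[:2]: print(c,d["p"],d["box"],np.round(box(proj(vial(.5237,-.0193,.0165,.045,.065),c)),1))
E
```

```text
0.06001504150416989 [0.0670083  0.01354201 0.94639205]
17.0
scene 0.91 [254.9, 296.9, 24.5, 38.2] [251.8 295.   24.8  38.7]
top 0.97 [221.8, 248.5, 26.9, 23.7] [219.6 245.9  25.1  24.2]
```

View pics/e.png

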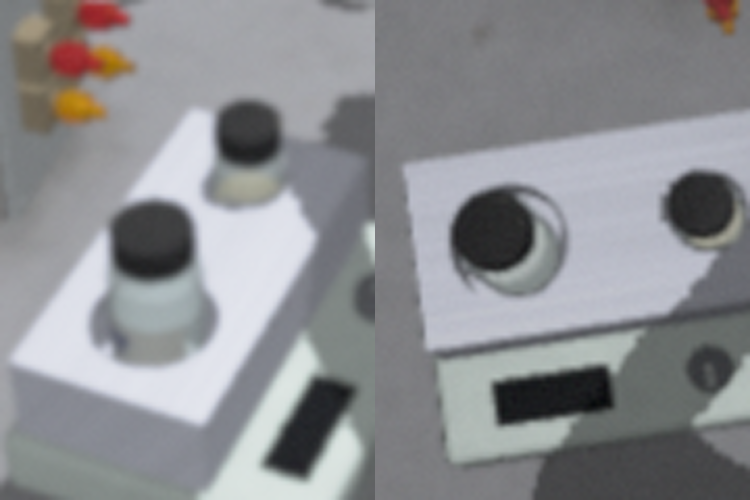

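The big vial stands upright in the well, free of the gripper, and the small vial is undisturbed. Handing in.

```bash
python3 -c "
from cell import r
print(r.finish_job())"
```

```text
the job is handed in; nothing more can be done
None
```

The big vial stands upright on the floor of the wide well, released and clear of the gripper; the seated vial looked undisturbed, I did not re-check the slim vial, and the job was handed in at about 17 s with no verdict returned.

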